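# Lock a fresh vent filter onto the solvent-waste port

### The job

Fit the blue-topped vent filter to the waste station: first lift the red dust plug out of the port and put it in the blue bin, then stand the filter fully home in the port. Swing the two brass cam arms down together, never one shut while the other is still up, until both hang flush against the port; only then push the blue valve lever all the way over, away from the robot. Leave the bottle, the slide box and the brush where they are.

Things in the scene. Friction and masses are not known exactly. Their poses are not given: they have to be found in the camera images.
- station: fixed white waste station on the bench; origin at the centre of its underside, x from its front (robot side) to its back, y to its left, z up. Housing 150 (x) x 260 (y) x 60 mm high on a 170 x 280 mm foot. The port stands on its top at y = +55 mm, the valve at y = -85 mm
- port (a point): centre of the mouth (rim) of the upright aluminium port, 150 mm above the bench, axes as the station's. A round cup 48 mm across with a 39 mm bore, 42 mm deep, on a 40 mm neck. The two brass cam arms are pivoted on its +y and -y sides, 25 mm from its axis and 11 mm below the rim; they swing in the station's y-z plane
- cam_left (a joint): opening angle (rad) of the arm on the port's +y side: 0 = hanging down flush (locked), 1.57 = level, pointing to +y, stop 2.2; starts raised, 1.75 to 2.1. Flat brass bar 16 mm wide (along x), 5 mm thick, 62 mm long, then a ring, 80 mm in all. Stays where put (0.06 N m friction). Locked, its outer face (upper face when level) is 31.5 mm from the port axis: 63 mm across both arms
- cam_right (a joint): the same for the arm on the port's -y side, which opens towards -y. Each arm's cam turns into the filter's groove as the arm shuts and cannot pass if the filter stands more than a few mm high
- cam_left_tip (a point): ring end of the left cam arm, 76 mm from its pivot
- cam_right_tip (a point): ring end of the right cam arm, 76 mm from its pivot
- filter: loose vent filter, 0.15 to 0.31 kg, upright on the bench; origin under the centre of its nose, z up its axis. Steel nose 34 mm diameter (lowest 10 mm tapered to 23 mm), 24 mm groove from 19 to 35 mm up; collar 48 mm diameter, 40 to 45 mm up; blue grip hub 36 mm diameter, 45 to 65 mm (top). Fully home its collar rests on the port's rim: origin on the port axis, 40 mm below point port
- dust_plug: loose red plug, about 70 g, starting upright in the port with its collar on the rim; origin at the centre of the underside of its nose, z up its axis. Nose 34 mm diameter and 30 mm long, tapered at the foot, collar 48 mm diameter from 30 to 35 mm, grip hub 32 mm diameter from 35 to 55 mm (the top)
- plug_mid (a point): point on the dust plug's axis 30 mm up from its origin
- bin: fixed open blue bin, 130 x 130 x 45 mm high, walls 4 mm; origin at the centre of its underside, on the bench
- valve (a joint): angle (rad) of the valve lever: 0 = shut, leaning towards the station's -x (robot side) by 0.5 rad from upright; 1.0 = fully open, leaning as far to +x. Starts at 0 to 0.15. It stays where it is left
- valve_tip (a point): centre of the blue ball (26 mm diameter) on the valve lever, a 10 mm steel rod 80 mm long from its hinge to the ball's centre. The hinge runs along the station's y, 82 mm above the bench, 140 mm towards -y from the port axis, over a grey block 70 (x) x 50 (y) x 25 mm on the station's top. About 1 N at the ball moves it
- bottle: loose white bottle, 64 mm diameter, 140 mm high, red cap, beyond the station; origin under its centre. Leave alone
- slide_box: loose blue box with a white lid, 80 x 110 x 50 mm, beyond the station; origin under its centre. Leave alone
- brush: loose red-handled brush 170 mm long, lying across in front of the station; origin under its middle. Leave alone
Not all that is in view belongs to the job. There is more than one size of the filter; the job needs the middle-sized.

How it is judged:
On the way, in this order (a step that is already met when the one before it is completed fails the run):
1. the dust plug lies in the blue bin, let go (x of plug_mid in the frame of bin between -0.062 and 0.062 m and y of plug_mid in the frame of bin between -0.062 and 0.062 m and z of plug_mid in the frame of bin below 0.05 m and contact force between dust_plug and the fingers below 0.1 N), for 0.2 s.
2. the filter stands fully home in the port (horizontal distance between filter and port below 0.006 m and z of filter in the frame of port below -0.037 m and angle between filter's own z axis and vertical below 0.12 rad), for 0.2 s.
3. both cam arms are down flush (value of joint each of cam_left, cam_right below 0.18 rad), for 0.2 s.
4. the valve lever is pushed fully over (value of joint valve above 0.9 rad), for 0.2 s.
At the end, for the whole second after the job is handed in: Plug at rest in the bin (mid point within 62 mm of its centre in x and y, under 50 mm up); filter at rest within 6 mm of the port axis, at least 37 mm deep, upright within 0.12 rad; both cam arms below 0.18 rad; valve past 0.9 rad; bottle, box and brush moved under 30 mm (all of step 2 and all of step 3 and x of plug_mid in the frame of bin between -0.062 and 0.062 m and y of plug_mid in the frame of bin between -0.062 and 0.062 m and z of plug_mid in the frame of bin below 0.05 m and value of joint valve above 0.9 rad and linear speed of each of filter, dust_plug below 0.02 m/s); the robot touches nothing.
It fails at once if one cam arm is shut while the other is still up ((value of joint cam_left below 0.35 rad and value of joint cam_right above 1.2 rad) or (value of joint cam_right below 0.35 rad and value of joint cam_left above 1.2 rad)).
It fails at once if the valve is opened before both cam arms are down (value of joint valve above 0.5 rad and not (value of joint each of cam_left, cam_right below 0.35 rad)).
It fails at once if the bottle, the slide box or the brush is disturbed (distance of any of bottle, slide_box, brush from where it was at the start of the episode above 0.03 m).
It also fails if it takes over 72 s, if anything falls off the work surface, if the arm or the gripper's body presses on something with over 40 N, if the wrist force passes 120 N, or if a joint passes its speed limit or range.

### The arm

A 6-joint arm with a two-finger parallel gripper is mounted at the origin on the work surface. World frame = base frame: x ahead of the robot, y to its left, z up, the work surface at z = 0. Lengths are in m, angles in rad, forces in N, time in s.
With the tool pointing down it reaches from about 0.3 to 0.775 m from the base axis. Payload 14.6 kg.
Tool frame: the origin (TCP) lies at the very end of the fingers, on their centre line; the grasp point (between the pads) lies 19 mm behind it (ctrl.hold_point_z is the z of the grasp point in the tool frame, in m); z points along the fingers, y is the direction in which the jaws open and shut (so a half turn about z gives the same grasp; the last joint's range is limited). The gripper opens to 94 mm and grips with 3 to 60 N. Pads are 16 mm wide; open, the fingers measure 119 mm over their backs; the gripper's body (75 mm by 177 mm) begins 78 mm behind the grasp point.
Start: joints at [-1.239, 0.3, 1.521, -0, 1.321, -0.067], TCP at [0.214, -0.507, 0.205] pointing down, gripper open.
Joint ranges: [-3.03, 3.03], [-0.79, 2.21], [0.23, 2.52], [-1.04, 4.18], [0, 3.07], [-2.55, 2.55]. Speed limits (rad/s): [2.22, 2.22, 2.57, 3.14, 3.14, 3.14].

### API

Orientations are given as [roll, pitch, yaw] about the fixed x, y, z axes, in that order (R = Rz(yaw) Ry(pitch) Rx(roll)).
In Python, from station import ctrl, cams, hand_in gives the robot as it stands.
- The arm moves only by the tool servo_tool, never from a script. Its argument "rows" is a list of rows, each a list of 7 numbers: the shift along the world's x, y, z in m, then the turn, a rotation vector about the world's x, y, z in rad, then the gripper command: -1 is shut, 1 is fully open, values between are in proportion. A call has exactly 8 rows; each row is the pose to reach, as a shift and turn from the pose measured when the call began; what a row does not reach only later rows make up. A row lasts 1/12 s, in which the tool goes at most 41.7 mm and 7.16 degrees, less where a joint would pass 70% of its speed; a pose out of reach is approached as far as the arm can. A call with a gripper value outside its range is refused whole. The fingers move at their own pace and stop on an object; "newtons" is the grip in N (left out, the last holds). Time passes only in rows, so rows that repeat a pose let the fingers close, or fill a call up. It gives the time, the measured TCP pose, the force and the opening at its end, in the units of the state.
- ctrl.get_obs(): the state, without advancing time (a new reading comes with each control period).
- cams.camera(name): name is "scene" or "side" or "wrist"; returns a dict with "image" (420x560x3 uint8, red, green, blue), "depth" (420x560 float32, m along the optical axis (not along the pixel's ray), 0 where there is no reading), "fx", "fy", "cx", "cy" (pixels), "rvec" (rotation vector, rad) and "tvec" (3), from world to camera coordinates, as OpenCV has them; the wrist camera has in their place "hand_eye" (4x4, takes a point from camera to tool coordinates, whose origin is the TCP and whose axes are the flange's). Camera axes: x right, y down, z forward; pixel columns grow to the right and rows downward; lengths in m; the calibration is good to about 2 mm. The wrist camera is an equidistant fisheye: a pixel r from the principal point sees the ray r / f radians off the axis. A picture is of the moment at which its call begins: read the wrist's pose just before it.
- hand_in(): hands the job in, once; it reports no verdict.
Trained networks look in a picture, given as the dict that the camera call returned (one of the last four; its "shot" number tells which), for a name from the list of things; names that differ only in an ending like _2 or _b are one class to them, and where a whole thing is asked for, a point or a joint stands for the part that bears it (a point fixed in the world has none). Each returns a list of dicts, best first, with "p" (0 to 1); they miss things now and then, are a little off and sometimes report something else, mostly with a low value. They report only what shows in the picture. A call takes as long as a camera call. They do not tell look-alikes from the thing itself.
- cams.spot_in(picture, name): "box" ([left, top, right, bottom] as shares, 0 to 1, of the picture: columns of its width, rows of its height, round what is visible of it).
- cams.place_of(picture, name): "at" ([column, row] as shares, 0 to 1, of the picture: columns of its width, rows of its height: a listed point, or the origin of a listed thing).
The state is a dict: "time_s": time; "qpos": joint angles; "joint_vel": joint speeds; "tau": joint torques, N m; "ee_pos": TCP position; "eef_rot": TCP orientation; "force": force on the tool from outside, world axes, zero at the start; "moment": the same for the moment, N m; "grip_width": finger opening in m.
Only numpy, scipy, OpenCV 4.12 (cv2) and the standard library are available. Lean on these libraries where they do the work, as an engineer would, in place of code of your own. Each camera call takes 0.05 s, during which the arm holds its last target.

## Working session

There is one attempt and no reset: what is moved stays moved. The work goes in short steps, Python scripts to look and compute and a tool call to move; the robot and the scene stay as the last step left them, time stands still between calls to the robot, and variables do not carry over. Pictures are saved under pics/ and viewed, and the job is handed in when it is done.

Besides the shell and the picture viewer there is one more tool, called after "Call:" as a command line: name --pt "numbers of a row" for each row, then --argument value for the rest. servo_tool: Moves the arm, as the interface text tells. Its arguments: {"type":"object","properties":{"rows":{"type":"array"},"newtons":{"type":"number"}},"required":["rows"]}

```bash
ls; mkdir -p pics; cat > h.py <<'E'
import numpy as np, cv2
from station import ctrl, cams, hand_in
def save(p,name,scale=1,crop=None):
    im=p["image"][:,:,::-1].copy()
    if crop: l,t,r,b=crop; im=im[t:b,l:r]
    if scale!=1: im=cv2.resize(im,None,fx=scale,fy=scale,interpolation=cv2.INTER_CUBIC)
    cv2.imwrite("pics/"+name+".png",im)
def ext(p):
    R,_=cv2.Rodrigues(np.array(p["rvec"],float)); return R,np.array(p["tvec"],float).reshape(3)
def backproj(p,u,v,d=None):
    R,t=ext(p)
    if d is None: d=p["depth"][int(round(v)),int(round(u))]
    c=np.array([(u-p["cx"])/p["fx"]*d,(v-p["cy"])/p["fy"]*d,d]); return R.T@(c-t)
def atz(p,u,v,z):
    R,t=ext(p); o=-R.T@t; r=R.T@np.array([(u-p["cx"])/p["fx"],(v-p["cy"])/p["fy"],1.]); return o+r*(z-o[2])/r[2]
def proj(p,X):
    R,t=ext(p); c=R@np.array(X,float)+t; return p["cx"]+p["fx"]*c[0]/c[2],p["cy"]+p["fy"]*c[1]/c[2],c[2]
def st():
    o=ctrl.get_obs()
    for k,v in o.items(): print(k,np.round(v,4))
    return o
E
python3 - <<'E'
from h import *
st(); print(ctrl.hold_point_z)
for n in("scene","side"):
    p=cams.camera(n); save(p,n+"0"); R,t=ext(p); print(n,p["fx"],p["cx"],p["cy"],"campos",-R.T@t,"fwd",R[2])
    for k in ("station","port","filter","dust_plug","plug_mid","bin","cam_left_tip","cam_right_tip","valve_tip","bottle","slide_box","brush"):
        for d in cams.place_of(p,k)[:4]:
            u,v=d["at"][0]*560,d["at"][1]*420
            print(k,round(d["p"],2),round(u,1),round(v,1),np.round(backproj(p,min(u,559),min(v,419)),3))
E
```

```text
pics
time_s 0.0
qpos [-1.2386  0.3005  1.5216 -0.      1.3207 -0.0666]
joint_vel [ 0.0006 -0.0005 -0.0011 -0.0011  0.0003  0.0012]
tau [ 1.00000e-03 -5.31803e+01 -3.52732e+01  7.09000e-02  2.44000e-02
 -1.00000e-04]
ee_pos [ 0.2135 -0.5066  0.2049]
eef_rot [-3.1405 -0.      0.3988]
force [-0.2729 -0.09    0.6878]
moment [-0.009  -0.0072  0.0336]
grip_width 0.0939
-0.0188
scene 493.25293182446575 276.0938689701697 211.6025941093208 campos [1.19962192 0.29651672 1.06217491] fwd [-0.51156639 -0.28324433 -0.81121667]
station 0.68 306.1 253.8 [0.642 0.068 0.061]
port 0.64 329.0 229.0 [0.614 0.106 0.157]
filter 0.76 234.8 171.2 [ 0.483 -0.229  0.03 ]
filter 0.63 179.1 159.0 [ 0.502 -0.407  0.003]
filter 0.56 198.9 176.3 [ 0.525 -0.324 -0.003]
dust_plug 0.88 328.0 236.6 [0.624 0.109 0.141]
dust_plug 0.63 293.8 319.7 [0.805 0.12  0.067]
plug_mid 0.55 329.9 223.3 [0.609 0.104 0.171]
bin 0.86 431.4 262.7 [0.484 0.337 0.002]
cam_left_tip 0.69 372.4 228.2 [0.579 0.191 0.175]
valve_tip 0.57 277.7 192.3 [ 0.582 -0.041  0.162]
bottle 0.65 292.9 317.6 [0.807 0.119 0.081]
slide_box 0.89 209.8 283.5 [
[... 499 characters left out ...]
plug 0.58 255.9 171.7 [0.596 0.083 0.124]
plug_mid 0.78 254.3 159.3 [0.596 0.091 0.159]
plug_mid 0.15 197.1 157.1 [0.49  0.344 0.007]
bin 0.66 295.2 343.5 [ 0.513 -0.349  0.045]
bin 0.58 199.2 159.2 [0.494 0.336 0.003]
cam_left_tip 0.45 236.1 129.6 [0.652 0.439 0.001]
cam_right_tip 0.66 270.8 170.4 [0.659 0.139 0.059]
cam_right_tip 0.57 237.0 129.3 [0.655 0.439 0.001]
cam_right_tip 0.23 252.6 156.9 [0.592 0.09  0.17 ]
valve_tip 0.7 267.7 198.4 [ 0.577 -0.049  0.157]
bottle 0.79 313.7 180.6 [0.768 0.077 0.032]
slide_box 0.79 349.4 231.6 [ 0.757 -0.142  0.051]
slide_box 0.33 253.0 158.7 [0.593 0.092 0.162]
brush 0.75 197.9 250.2 [ 0.395 -0.023  0.02 ]
brush 0.31 271.9 169.2 [0.614 0.014 0.183]
```

View pics/scene0.png

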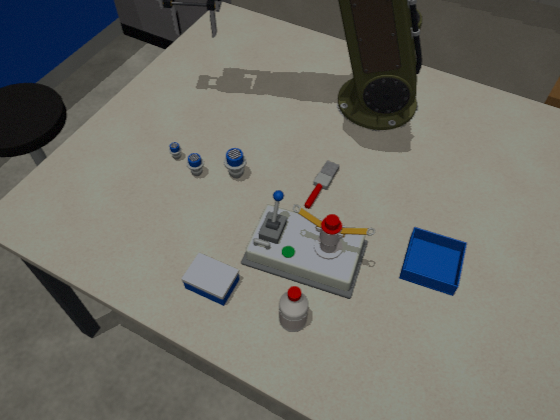

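View pics/side0.png

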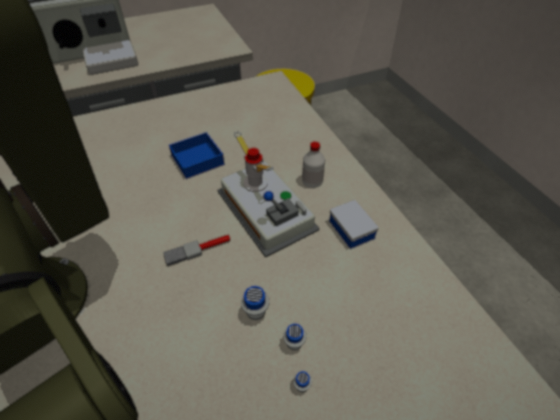

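```bash
cat >> h.py <<'E'
def cloud(p):
    R,t=ext(p); d=p["depth"].astype(float); v,u=np.mgrid[0:420,0:560]
    c=np.stack([(u-p["cx"])/p["fx"]*d,(v-p["cy"])/p["fy"]*d,d],-1); X=(c-t)@R; X[d<=0]=np.nan; return X
E
python3 - <<'E'
from h import *
for n in("scene","side"):
    p=cams.camera(n); X=cloud(p); im=p["image"].astype(int)
    save(p,n+"_f",5,(160,130,260,190) if n=="scene" else (230,270,330,400)) 
    save(p,n+"_s",4,(230,170,390,300) if n=="scene" else (210,120,330,260))
    hsv=cv2.cvtColor(p["image"],cv2.COLOR_RGB2HSV)
    # housing top
    m=(abs(X[...,2]-0.06)<0.006)&(X[...,0]>.45)&(X[...,0]<.75)&(X[...,1]>-.2)&(X[...,1]<.28)
    m=cv2.morphologyEx(m.astype(np.uint8),cv2.MORPH_OPEN,np.ones((3,3)))
    k,l,s,c=cv2.connectedComponentsWithStats(m); i=1+np.argmax(s[1:,4]); 
    pts=X[l==i][:,:2]; print(n,"top",len(pts),pts.min(0),pts.max(0),np.median(X[l==i][:,2]),cv2.minAreaRect((pts*1000).astype(np.float32)))
    # red plug
    H=hsv; red=((H[...,0]<8)|(H[...,0]>172))&(H[...,1]>150)&(H[...,2]>60)&(X[...,2]>.14)
    P=X[red&(X[...,2]>.168)]; P=P[abs(P[:,0]-.6)<.1]; 
    print("plug top",len(P),P.mean(0),P.min(0),P.max(0), np.percentile(P[:,2],[10,50,90]))
    # filters & ball
    blue=(H[...,0]>95)&(H[...,0]<130)&(H[...,1]>120)
    k,l,s,c=cv2.connectedComponentsWithStats(blue.astype(np.uint8))
    for i in range(1,k):
        if s[i,4]>12 and s[i,4]<4000:
            Q=X[l==i]; print(s[i],np.round(np.nanmin(Q,0),3),np.round(np.nanmax(Q,0),3),np.round(np.nanmedian(Q,0),3))
E
```

```text
scene top 3646 [ 0.52757143 -0.08538063] [0.69784814 0.18723032] 0.05953197225050107 ((608.2030029296875, 50.87897491455078), (149.93899536132812, 258.5247497558594), 8.163952827453613)
plug top 149 [0.60115633 0.10552985 0.17375731] [0.583964   0.09012833 0.1682047 ] [0.61671634 0.12062127 0.17905824] [0.17089757 0.17408017 0.17588494]
[170 144   9   9  44] [ 0.489 -0.431  0.031] [ 0.511 -0.402  0.055] [ 0.505 -0.412  0.045]
[226 148  17  19 164] [ 0.447 -0.256  0.058] [ 0.496 -0.211  0.089] [ 0.484 -0.225  0.08 ]
[188 153  13  14  85] [ 0.501 -0.349  0.046] [ 0.538 -0.315  0.071] [ 0.53  -0.325  0.06 ]
[273 191  10  10  80] [ 0.578 -0.051  0.144] [ 0.595 -0.027  0.167] [ 0.589 -0.037  0.16 ]
[ 399  227   67   69 3092] [ 0.414  0.264 -0.004] [0.562 0.408 0.05 ] [0.48  0.339 0.006]
[184 276  55  30 302] [ 0.755 -0.157 -0.001] [ 0.833 -0.049  0.038] [ 0.827 -0.076  0.02 ]
side top 2490 [ 0.51845766 -0.08739784] [0.69656381 0.17564799] 0.060110617748545175 ((607.009033203125, 49.30634307861328), (149.39651489257812, 259.26678466796875), 8.984197616577148)
plug top 86 [0.59731069 0.10110891 0.17450618] [0.58353649 0.08791273 0.16853419] [0.61184405 0.11951476 0.17795396] [0.17115954 0.17503118 0.17677026]
[ 170  134   53   43 1484] [ 0.418  0.262 -0.001] [0.556 0.408 0.048] [0.488 0.353 0.016]
[264 192   9   8  60] [ 0.57  -0.053  0.155] [ 0.589 -0.033  0.167] [ 0.58  -0.045  0.162]
[330 217  45  30 252] [ 0.748 -0.162  0.007] [ 0.824 -0.058  0.036] [ 0.754 -0.151  0.022]
[244 289  21  20 178] [ 0.446 -0.259  0.068] [ 0.49  -0.215  0.088] [ 0.462 -0.25   0.084]
[287 328  16  14  95] [ 0.5   -0.352  0.053] [ 0.533 -0.321  0.068] [ 0.511 -0.344  0.065]
[296 378  13   9  45] [ 0.483 -0.431  0.042] [ 0.504 -0.414  0.052] [ 0.489 -0.427  0.049]
```

View crops.

View pics/scene_f.png

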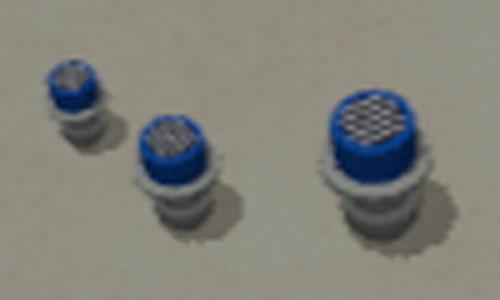

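View pics/scene_s.png

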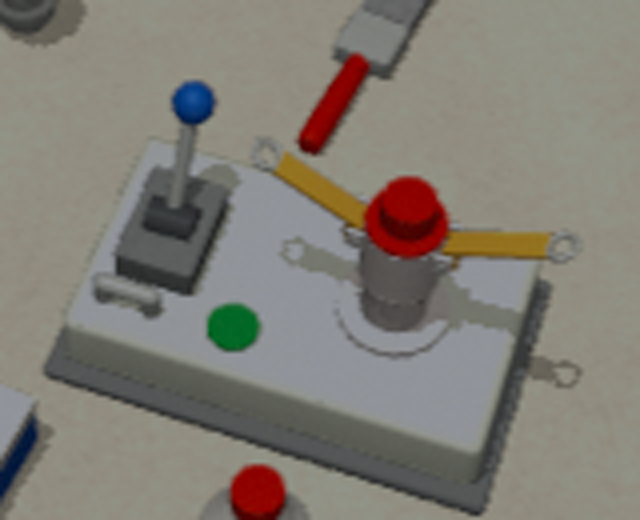

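View pics/side_s.png

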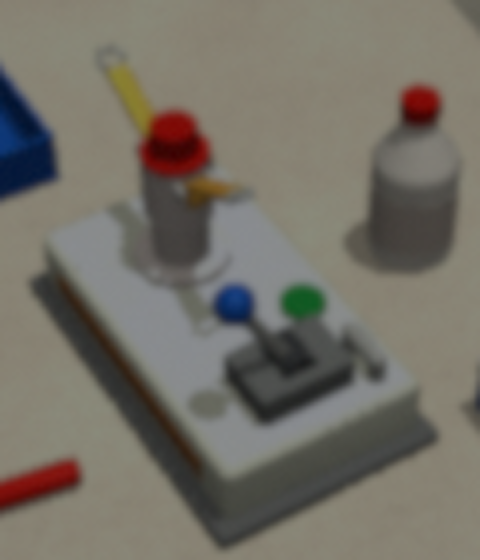

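The candidates in the scene picture are the small filter (175,150), the middle one (195,163) and the large one (235,160). The crop and depth give tops at about 50, 65 and 85 mm, so the middle one (top 65 mm, near x 0.517, y -0.334) is the job's filter. For the plug there are two red look-alikes: the plug in the port at (331,225) and the bottle cap at (294,293). The plug is the one on the port, at about (0.600, 0.104). The station yaw is about 8.5°.

I'll start by moving over the plug.

Call:
servo_tool --pt "0.02 0.03 0.03 0 0 0.1 1" --pt "0.04 0.06 0.06 0 0 0.2 1" --pt "0.06 0.09 0.09 0 0 0.3 1" --pt "0.08 0.12 0.1 0 0 0.4 1" --pt "0.1 0.155 0.1 0 0 0.5 1" --pt "0.12 0.19 0.1 0 0 0.6 1" --pt "0.14 0.22 0.1 0 0 0.7 1" --pt "0.16 0.25 0.1 0 0 0.8 1" --newtons 25

```text
time_s: 2.07
ee_pos: [0.3742, -0.2547, 0.3059]
eef_rot: [3.141, 0.0, 1.204]
force: [0.5, -0.6, 1.2]
grip_width: 0.0941
```

Call:
servo_tool --pt "0.02 0.035 0 0 0 0.1 1" --pt "0.05 0.07 0 0 0 0.2 1" --pt "0.075 0.11 0 0 0 0.3 1" --pt "0.1 0.15 0 0 0 0.4 1" --pt "0.12 0.19 0 0 0 0.5 1" --pt "0.145 0.23 0 0 0 0.515 1" --pt "0.17 0.27 0 0 0 0.515 1" --pt "0.185 0.305 0 0 0 0.515 1"

```text
time_s: 2.73
ee_pos: [0.5481, 0.0288, 0.3059]
eef_rot: [3.14, 0.0, 1.719]
force: [0.3, -0.5, -0.5]
grip_width: 0.0942
```

```bash
cat >> h.py <<'E'
from scipy.spatial.transform import Rotation as Ro
def wr():
    o=ctrl.get_obs(); p=cams.camera("wrist"); 
    T=np.eye(4); T[:3,:3]=Ro.from_euler("xyz",o["eef_rot"]).as_matrix(); T[:3,3]=o["ee_pos"]
    p["T"]=T@np.array(p["hand_eye"]); return p,o
def wray(p,u,v):
    x=np.stack([(np.asarray(u,float)-p["cx"])/p["fx"],(np.asarray(v,float)-p["cy"])/p["fy"]],-1); r=np.linalg.norm(x,axis=-1,keepdims=True)+1e-12
    d=np.concatenate([np.sin(r)*x/r,np.cos(r)],-1); return d@p["T"][:3,:3].T
def watz(p,u,v,z):
    d=wray(p,u,v); o=p["T"][:3,3]; return o+d*((z-o[2])/d[...,2])[...,None]
E
python3 - <<'E'
from h import *
p,o=wr(); save(p,"w1"); print(np.round(o["ee_pos"],4),np.round(o["eef_rot"],4)); print(p["fx"],p["cx"],p["cy"],np.round(p["hand_eye"],3)); print(np.round(p["T"],3))
E
```

```text
[0.5481 0.0288 0.3059] [3.1404e+00 3.0000e-04 1.7190e+00]
325.19226210127806 279.6191112406085 204.87951330882487 [[ 0.    -0.962 -0.271  0.079]
 [ 1.     0.    -0.    -0.001]
 [ 0.    -0.271  0.962 -0.18 ]
 [ 0.     0.     0.     1.   ]]
[[ 0.989  0.142  0.041  0.535]
 [ 0.148 -0.952 -0.269  0.107]
 [ 0.001  0.272 -0.962  0.486]
 [ 0.     0.     0.     1.   ]]
```

View pics/w1.png

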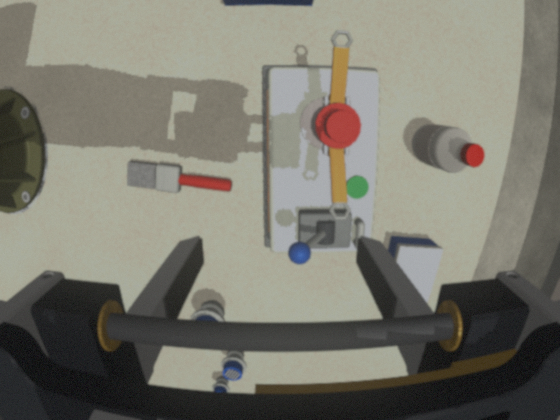

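```bash
python3 - <<'E'
from h import *
p,o=wr(); save(p,"w2",6,(300,80,380,180))
hsv=cv2.cvtColor(p["image"],cv2.COLOR_RGB2HSV)
red=(((hsv[...,0]<8)|(hsv[...,0]>172))&(hsv[...,1]>120)).astype(np.uint8); red[:, :300]=0; red[:,400:]=0; red[200:]=0
k,l,s,c=cv2.connectedComponentsWithStats(red); i=1+np.argmax(s[1:,4]); print(s[i],c[i])
ct=cv2.findContours((l==i).astype(np.uint8),0,1)[0][0]
print(cv2.fitEllipse(ct)); 
X=watz(p,ct[:,0,0],ct[:,0,1],0.155); print(cv2.minEnclosingCircle((X[:,:2]*1000).astype(np.float32)),cv2.fitEllipse((X[:,:2]*1000).astype(np.float32)))
# station white top
w=(hsv[...,1]<40)&(hsv[...,2]>140); w=w.astype(np.uint8); w[:, :255]=0; w[:,390:]=0; w[260:]=0
w=cv2.morphologyEx(w,cv2.MORPH_OPEN,np.ones((3,3)));k,l,s,c=cv2.connectedComponentsWithStats(w); i=1+np.argmax(s[1:,4]); print(s[i])
v,u=np.where(l==i); X=watz(p,u,v,.06); print(cv2.minAreaRect((X[:,:2]*1000).astype(np.float32)))
E
```

```text
[ 314  108   44   46 1557] [335.40398202 130.46435453]
((335.3500061035156, 130.47378540039062), (43.184043884277344, 44.338584899902344), 155.3891143798828)
((595.30810546875, 106.23123168945312), 23.41436004638672) ((595.4347534179688, 106.36392211914062), (44.916481018066406, 45.65951919555664), 40.79774475097656)
[  255     0   135   241 14880]
((598.1773071289062, 116.76387786865234), (185.7724151611328, 342.09368896484375), 10.527012825012207)
```

View pics/w2.png

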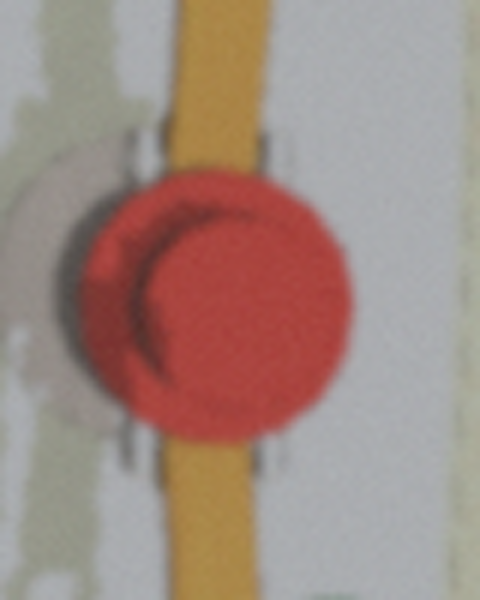

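Call:
servo_tool --pt "0.02 0.03 -0.01 0 0 0 0.5" --pt "0.035 0.055 -0.03 0 0 0 0.5" --pt "0.05 0.0755 -0.05 0 0 0 0.5" --pt "0.05 0.0755 -0.07 0 0 0 0.5" --pt "0.05 0.0755 -0.09 0 0 0 0.5" --pt "0.05 0.0755 -0.106 0 0 0 0.5" --pt "0.05 0.0755 -0.106 0 0 0 0.5" --pt "0.05 0.0755 -0.106 0 0 0 0.5"

```text
time_s: 3.5
ee_pos: [0.5983, 0.1062, 0.199]
eef_rot: [-3.141, -0.001, 1.723]
force: [1.5, 0.2, 0.2]
grip_width: 0.0708
```

```bash
python3 - <<'E'
from h import *
p,o=wr(); save(p,"w3"); print(np.round(o["ee_pos"],4),np.round(o["eef_rot"],4))
T=p["T"]
def wp(X):
    c=T[:3,:3].T@(np.array(X)-T[:3,3]); th=np.arctan2(np.hypot(c[0],c[1]),c[2]); ph=np.arctan2(c[1],c[0]); return p["cx"]+p["fx"]*th*np.cos(ph),p["cy"]+p["fy"]*th*np.sin(ph)
hsv=cv2.cvtColor(p["image"],cv2.COLOR_RGB2HSV)
red=(((hsv[...,0]<8)|(hsv[...,0]>172))&(hsv[...,1]>100)).astype(np.uint8); red[:,380:]=0; red[:,:220]=0
k,l,s,c=cv2.connectedComponentsWithStats(red); i=1+np.argmax(s[1:,4]); print(s[i],c[i])
ct=cv2.findContours((l==i).astype(np.uint8),0,1)[0][0]
X=watz(p,ct[:,0,0],ct[:,0,1],0.155); print(cv2.minEnclosingCircle((X[:,:2]*1000).astype(np.float32)),cv2.fitEllipse((X[:,:2]*1000).astype(np.float32)))
im=p["image"][:,:,::-1].copy()
for a in np.linspace(0,6.283,40): 
    for r,z in ((.016,.175),(.024,.155)):
        u,v=wp([.598+r*np.cos(a),.1045+r*np.sin(a),z]); cv2.circle(im,(int(u),int(v)),0,(0,255,0),-1)
im=cv2.resize(im,None,fx=1.4,fy=1.4); cv2.imwrite("pics/w3.png",im)
E
```

```text
[0.5983 0.1062 0.199 ] [-3.1406e+00 -7.0000e-04  1.7232e+00]
[ 247  193   63   63 3048] [277.91305774 223.87073491]
((596.2721557617188, 105.86418151855469), 24.387386322021484) ((595.9739379882812, 106.2099380493164), (44.94646453857422, 47.69654083251953), 8.716792106628418)
```

View pics/w3.png

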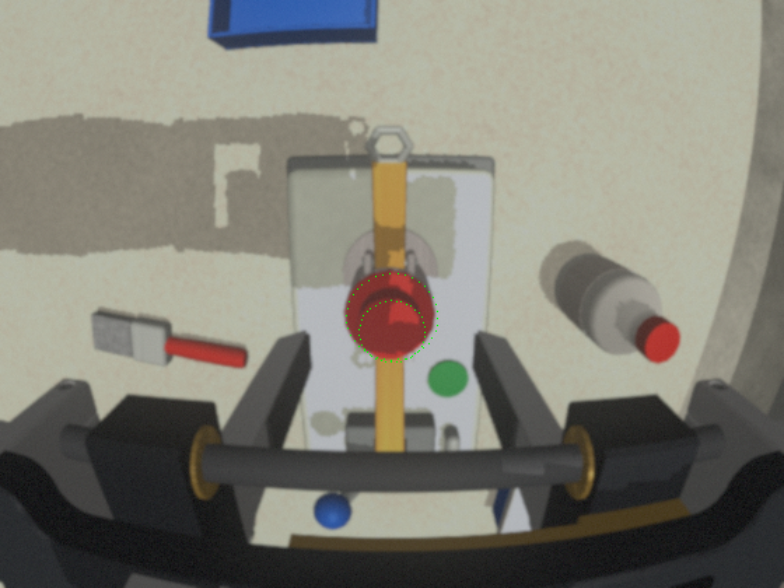

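The overlay matches: the plug is at about (0.597, 0.1055) and the fingers are clear of both arms. Next I go down, close on the hub and lift.

Call:
servo_tool --pt "0 0 -0.015 0 0 0 0.5" --pt "0 0 -0.03 0 0 0 0.5" --pt "-0.001 0 -0.0415 0 0 0 0.5" --pt "-0.001 0 -0.0415 0 0 0 0.5" --pt "-0.001 0 -0.0415 0 0 0 -1" --pt "-0.001 0 -0.0415 0 0 0 -1" --pt "-0.001 0 -0.0415 0 0 0 -1" --pt "-0.001 0 -0.0415 0 0 0 -1"

```text
time_s: 4.22
ee_pos: [0.5981, 0.1063, 0.1595]
eef_rot: [3.139, -0.001, 1.723]
force: [0.5, 0.1, -0.2]
grip_width: 0.0469
```

Call:
servo_tool --pt "0 0 0 0 0 0 -1" --pt "0 0 0 0 0 0 -1" --pt "0 0 0 0 0 0 -1" --pt "0 0 0.01 0 0 0 -1" --pt "0 0 0.03 0 0 0 -1" --pt "0 0 0.05 0 0 0 -1" --pt "0 0 0.08 0 0 0 -1" --pt "0 0 0.1 0 0 0 -1"

```text
time_s: 4.88
ee_pos: [0.5982, 0.1064, 0.2626]
eef_rot: [3.137, -0.001, 1.723]
force: [-0.5, -0.1, -0.7]
grip_width: 0.0313
```

```bash
python3 - <<'E'
from h import *
p=cams.camera("side"); save(p,"s1",4,(160,90,330,220)); print(p["depth"][150:160:4,190:205:6])
q=cams.camera("scene"); X=cloud(q); hsv=cv2.cvtColor(q["image"],cv2.COLOR_RGB2HSV)
m=(hsv[...,0]>95)&(hsv[...,0]<130)&(hsv[...,1]>100)&(X[...,1]>.22)&(X[...,2]>.035)
P=X[m]; print(len(P),cv2.minAreaRect((P[:,:2]*1000).astype(np.float32)))
E
```

```text
[[1.2933825 1.290374  1.2918633]
 [1.2768091 1.2788391 1.2784371]
 [1.2655156 1.2669106 1.2602949]]
504 ((488.176513671875, 336.1181640625), (134.37840270996094, 128.95574951171875), 7.554842472076416)
```

View pics/s1.png

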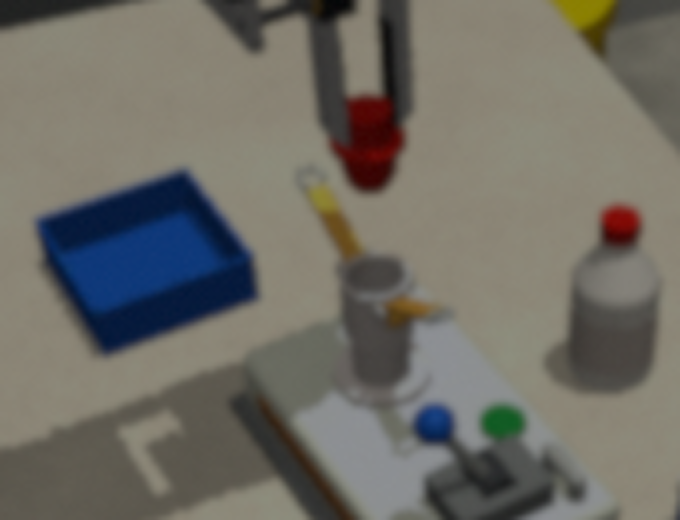

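Call:
servo_tool --pt "-0.013 0.03 0 0 0 0 -1" --pt "-0.03 0.065 0 0 0 0 -1" --pt "-0.05 0.1 0 0 0 0 -1" --pt "-0.07 0.14 0 0 0 0 -1" --pt "-0.085 0.175 -0.02 0 0 0 -1" --pt "-0.1 0.205 -0.05 0 0 0 -1" --pt "-0.111 0.23 -0.08 0 0 0 -1" --pt "-0.111 0.23 -0.11 0 0 0 -1"

```text
time_s: 5.65
ee_pos: [0.4859, 0.34, 0.153]
eef_rot: [3.132, -0.001, 1.727]
force: [0.5, 0.3, -1.2]
grip_width: 0.0311
```

Call:
servo_tool --pt "0 0 -0.03 0 0 0 -1" --pt "0 0 -0.06 0 0 0 -1" --pt "0 0 -0.08 0 0 0 -1" --pt "0 0 -0.09 0 0 0 -1" --pt "0 0 -0.09 0 0 0 -1" --pt "0 0 -0.09 0 0 0 -1" --pt "0 0 -0.09 0 0 0 0.2" --pt "0 0 -0.09 0 0 0 0.2"

```text
time_s: 6.32
ee_pos: [0.4866, 0.3403, 0.0646]
eef_rot: [3.13, -0.002, 1.727]
force: [0.7, 0.4, 0.2]
grip_width: 0.0411
```

Call:
servo_tool --pt "0 0 0 0 0 0 0.2" --pt "0 0 0 0 0 0 0.2" --pt "0 0 0 0 0 0 0.2" --pt "0 0 0.02 0 0 0 0.2" --pt "0 0 0.05 0 0 0 0.2" --pt "0 0 0.09 0 0 0 0.2" --pt "0 0 0.13 0 0 0 0.2" --pt "0 0 0.17 0 0 0 0.2"

```text
time_s: 6.98
ee_pos: [0.4862, 0.3401, 0.2368]
eef_rot: [3.13, -0.002, 1.727]
force: [-0.1, 0.4, -0.2]
grip_width: 0.0566
```

```bash
python3 - <<'E'
from h import *
p,o=wr(); save(p,"w4"); print(np.round(o["ee_pos"],4),np.round(o["eef_rot"],4))
# port rim region
q=cams.camera("scene"); save(q,"sc2",4,(290,180,480,310))
E
```

```text
[0.4862 0.3401 0.2368] [ 3.1299e+00 -2.4000e-03  1.7266e+00]
```

View pics/w4.png

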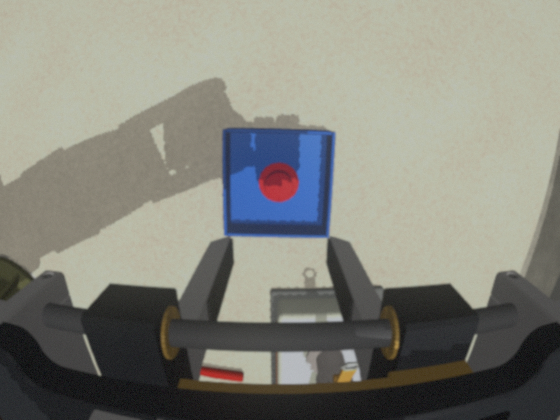

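View pics/sc2.png

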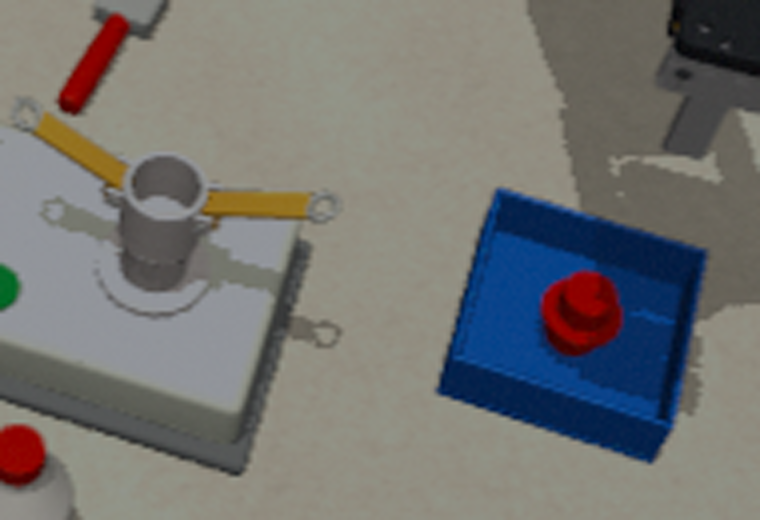

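The plug stands upright near the bin's centre, in the wrist view at (279,182). Next I go past the port for one look at the open bore, then on to the filter.

Call:
servo_tool --pt "0.01 -0.03 0.02 -0.002 0.011 0 0.2" --pt "0.02 -0.065 0.04 -0.002 0.011 0 0.2" --pt "0.03 -0.105 0.06 -0.002 0.011 0 0.2" --pt "0.04 -0.145 0.06 -0.002 0.011 0 0.2" --pt "0.05 -0.185 0.06 -0.002 0.011 0 0.2" --pt "0.06 -0.225 0.06 -0.002 0.011 0 0.2" --pt "0.07 -0.265 0.06 -0.002 0.011 0 0.2" --pt "0.08 -0.29 0.06 -0.002 0.011 0 0.2"

```text
time_s: 7.75
ee_pos: [0.5683, 0.0481, 0.3019]
eef_rot: [3.131, -0.006, 1.725]
force: [-0.5, -0.2, 0.1]
grip_width: 0.0566
```

```bash
python3 - <<'E'
from h import *
p,o=wr(); p2,o2=wr();save(p2,"w5",6,(270,80,380,180)); print(np.round(o["ee_pos"],4),np.round(o2["ee_pos"],4),np.round(o2["eef_rot"],4))
print(watz(p2,279,182,.15)) ; np.save("T5.npy",p2["T"])
q=cams.camera("scene"); print(atz(q,331.3,226.5,.15))
E
```

```text
[0.5683 0.0481 0.3019] [0.5696 0.0449 0.3014] [ 3.1313 -0.0052  1.7224]
[0.56781626 0.05557133 0.15      ]
[0.60127253 0.10578247 0.15      ]
```

View pics/w5.png

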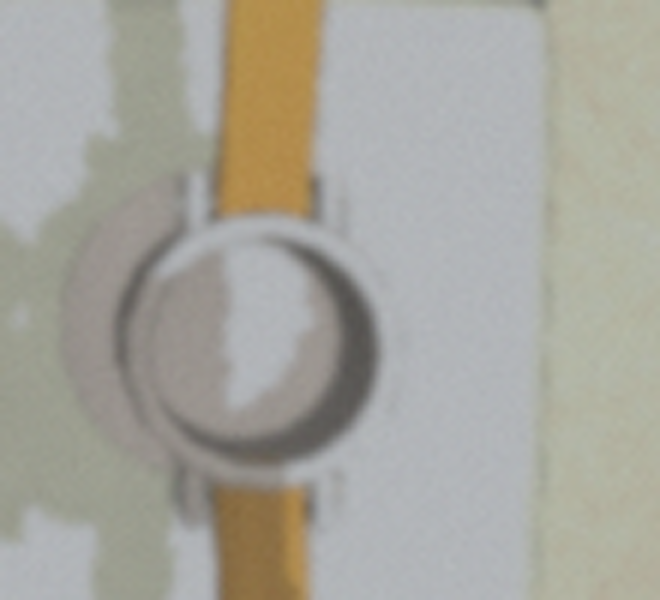

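```bash
python3 - <<'E'
from h import *
T=np.load("T5.npy"); p={"T":T,"fx":325.19,"fy":325.19,"cx":279.62,"cy":204.88}
print(watz(p,np.array([314.]),np.array([138.5]),.15), watz(p,np.array([314-22.5,314+22.5]),np.array([138.5,138.5]),.15),watz(p,np.array([314,314]),np.array([115.5,161.6]),.15))
o=st()
E
```

```text
[[0.5962891  0.10597255 0.15      ]] [[0.57355758 0.10228913 0.15      ]
 [0.6193443  0.10993011 0.15      ]] [[0.59244903 0.12929335 0.15      ]
 [0.60030048 0.08234834 0.15      ]]
time_s 7.9
qpos [ 0.0193  0.2892  1.3148  0.0077  1.5285 -0.1337]
joint_vel [ 0.0572 -0.0117  0.0106  0.0085  0.0029  0.0194]
tau [-3.07660e+00 -5.39986e+01 -3.77151e+01 -9.27000e-02 -1.07000e-02
 -4.48200e-01]
ee_pos [0.5685 0.0496 0.3014]
eef_rot [ 3.1316 -0.0064  1.7235]
force [-0.6775  0.5182  0.0157]
moment [-0.0629 -0.0741  0.0072]
grip_width 0.0561
```

Call:
servo_tool --pt "0 -0.03 0 0 0 0 0.2" --pt "-0.005 -0.07 0 0 0 0 0.2" --pt "-0.01 -0.11 0 0 0 0 0.2" --pt "-0.015 -0.15 0 0 0 0 0.2" --pt "-0.02 -0.19 0 0 0 0 0.2" --pt "-0.03 -0.23 -0.02 0 0 0 0.2" --pt "-0.04 -0.27 -0.04 0 0 0 0.2" --pt "-0.05 -0.31 -0.06 0 0 0 0.3"

```text
time_s: 8.57
ee_pos: [0.5209, -0.2499, 0.2462]
eef_rot: [3.131, -0.006, 1.725]
force: [-0.2, -0.3, -0.5]
grip_width: 0.0597
```

Call:
servo_tool --pt "0 -0.03 -0.02 0 0 0 0.3" --pt "0 -0.06 -0.04 0 0 0 0.3" --pt "0 -0.075 -0.06 0 0 0 0.3" --pt "0 -0.075 -0.08 0 0 0 0.3" --pt "0 -0.075 -0.09 0 0 0 0.3" --pt "0 -0.075 -0.09 0 0 0 0.3" --pt "0 -0.075 -0.09 0 0 0 0.3" --pt "0 -0.075 -0.09 0 0 0 0.3"

```text
time_s: 9.23
ee_pos: [0.5217, -0.3243, 0.1578]
eef_rot: [3.129, -0.005, 1.726]
force: [-0.5, 0.5, 0.6]
grip_width: 0.0612
```

```bash
python3 - <<'E'
from h import *
p,o=wr(); print(np.round(o["ee_pos"],4),np.round(o["eef_rot"],4))
T=p["T"]
def wp(X):
    c=T[:3,:3].T@(np.array(X)-T[:3,3]); th=np.arctan2(np.hypot(c[0],c[1]),c[2]); ph=np.arctan2(c[1],c[0]); return p["cx"]+p["fx"]*th*np.cos(ph),p["cy"]+p["fy"]*th*np.sin(ph)
hsv=cv2.cvtColor(p["image"],cv2.COLOR_RGB2HSV)
b=((hsv[...,0]>95)&(hsv[...,0]<130)&(hsv[...,1]>110)).astype(np.uint8); b=cv2.morphologyEx(b,cv2.MORPH_CLOSE,np.ones((9,9)))
k,l,s,c=cv2.connectedComponentsWithStats(b)
for i in range(1,k):
    if s[i,4]>150:
        ct=cv2.findContours((l==i).astype(np.uint8),0,1)[0][0]; X=watz(p,ct[:,0,0],ct[:,0,1],0.065); print(s[i],cv2.minEnclosingCircle((X[:,:2]*1000).astype(np.float32)))
im=p["image"][:,:,::-1].copy()
for a in np.linspace(0,6.283,40): 
    for r,z in ((.018,.065),(.024,.045)):
        u,v=wp([.517+r*np.cos(a),-.334+r*np.sin(a),z]); cv2.circle(im,(int(u),int(v)),0,(0,255,0),-1)
im=cv2.resize(im,None,fx=1.4,fy=1.4); cv2.imwrite("pics/w6.png",im)
E
```

```text
[ 0.5217 -0.3243  0.1578] [ 3.1295 -0.0047  1.7261]
[ 493    5   45   98 1303] ((738.1121215820312, -127.96142578125), 54.28988265991211)
[ 200   64   57   57 1043] ((463.5296936035156, -232.1162567138672), 24.472694396972656)
[252 196  38  38 441] ((515.08251953125, -332.44140625), 17.54706382751465)
[226 274  25  19 158] ((493.9784851074219, -407.67742919921875), 12.573856353759766)
```

View pics/w6.png

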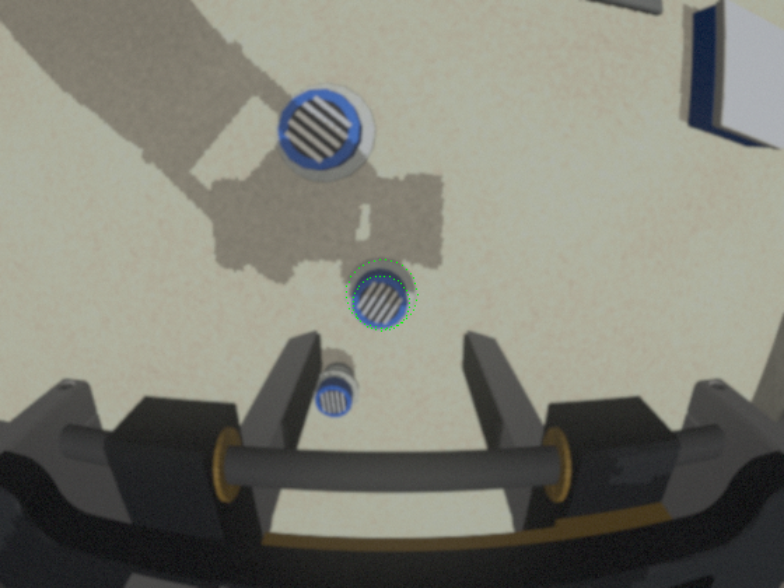

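Call:
servo_tool --pt "-0.003 -0.004 -0.02 -0.002 0.012 0 0.3" --pt "-0.006 -0.009 -0.05 -0.002 0.012 0 0.3" --pt "-0.006 -0.009 -0.08 -0.002 0.012 0 0.3" --pt "-0.006 -0.009 -0.1 -0.002 0.012 0 0.3" --pt "-0.006 -0.009 -0.11 -0.002 0.012 0 0.3" --pt "-0.006 -0.009 -0.11 -0.002 0.012 0 0.3" --pt "-0.006 -0.009 -0.11 -0.002 0.012 0 0.3" --pt "-0.006 -0.009 -0.11 -0.002 0.012 0 0.3"

```text
time_s: 9.95
ee_pos: [0.5166, -0.334, 0.0499]
eef_rot: [3.139, -0.002, 1.726]
force: [0.6, -0.2, 0.6]
grip_width: 0.0611
```

```bash
python3 - <<'E'
from h import *
p,o=wr(); save(p,"w7",1.4); print(np.round(o["ee_pos"],4),np.round(o["eef_rot"],4))
E
```

```text
[ 0.5166 -0.334   0.0499] [ 3.1394e+00 -2.4000e-03  1.7260e+00]
```

View pics/w7.png

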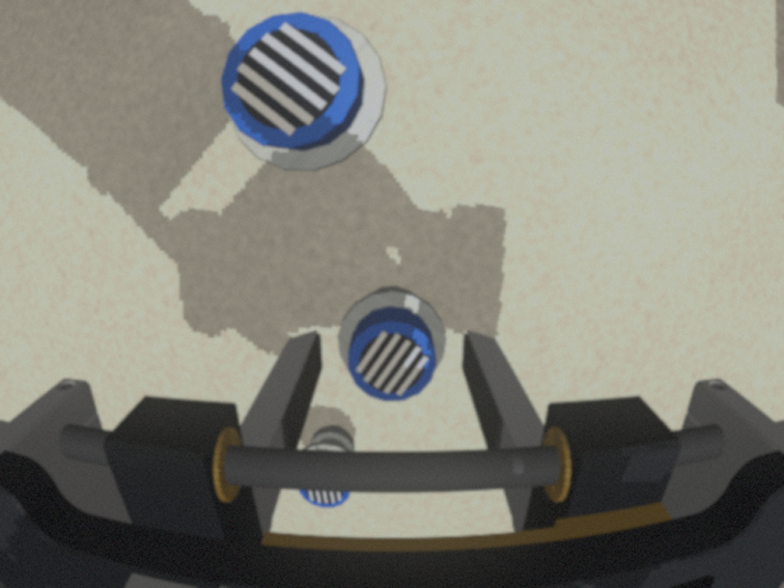

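The filter is centred between the fingers, in the wrist view at (280,250). I close on it and lift.

Call:
servo_tool --pt "0 0 -0.003 0 0 0 0.3" --pt "0 0 -0.003 0 0 0 -1" --pt "0 0 -0.003 0 0 0 -1" --pt "0 0 -0.003 0 0 0 -1" --pt "0 0 -0.003 0 0 0 -1" --pt "0 0 -0.003 0 0 0 -1" --pt "0 0 -0.003 0 0 0 -1" --pt "0 0 -0.003 0 0 0 -1" --newtons 35

```text
time_s: 10.67
ee_pos: [0.5165, -0.334, 0.0469]
eef_rot: [3.139, -0.002, 1.726]
force: [-0.2, 0.5, 1.2]
grip_width: 0.0351
```

Call:
servo_tool --pt "0 0 0.01 0 0 0 -1" --pt "0 0 0.03 0 0 0 -1" --pt "0 0 0.06 0 0 0 -1" --pt "0 0 0.1 0 0 0 -1" --pt "0 0 0.14 0 0 0 -1" --pt "0 0 0.18 0 0 0 -1" --pt "0 0 0.21 0 0 0 -1" --pt "0 0 0.22 0 0 0 -1"

```text
time_s: 11.33
ee_pos: [0.5172, -0.3344, 0.2728]
eef_rot: [3.134, 0.003, 1.726]
force: [-0.1, -0.3, -2.2]
grip_width: 0.0352
```

```bash
python3 - <<'E'
from h import *
o=st(); p=cams.camera("side"); save(p,"s2",3,(200,200,400,400))
E
```

```text
time_s 11.3333
qpos [-0.6349  0.4084  1.221   0.0033  1.5051 -0.7904]
joint_vel [ 0.0005 -0.0037 -0.119   0.0004  0.1698  0.0003]
tau [-1.08700e-01 -5.88431e+01 -3.55442e+01  4.57000e-02  5.81200e-01
  8.00000e-04]
ee_pos [ 0.5172 -0.3344  0.2728]
eef_rot [3.1343e+00 2.7000e-03 1.7261e+00]
force [-0.1169 -0.2715 -2.1683]
moment [-0.0249 -0.1454 -0.0276]
grip_width 0.0352
```

View pics/s2.png

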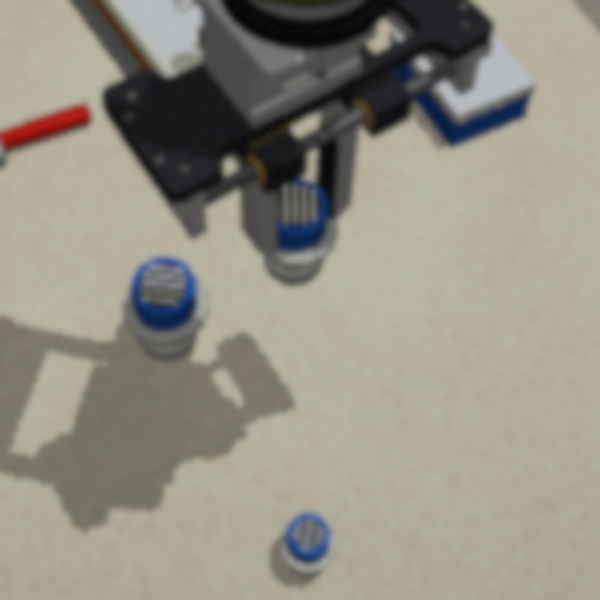

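Call:
servo_tool --pt "0.005 0.03 0 0 0 0 -1" --pt "0.012 0.065 0 0 0 0 -1" --pt "0.02 0.105 0 0 0 0 -1" --pt "0.027 0.145 0 0 0 0 -1" --pt "0.034 0.185 0 0 0 0 -1" --pt "0.041 0.225 0 0 0 0 -1" --pt "0.049 0.265 0 0 0 0 -1" --pt "0.056 0.305 0 0 0 0 -1"

```text
time_s: 12.05
ee_pos: [0.5726, -0.0274, 0.2696]
eef_rot: [3.138, 0.001, 1.726]
force: [1.4, 0.3, -2.1]
grip_width: 0.0354
```

```bash
python3 - <<'E'
from h import *
st()
E
```

```text
time_s 12.05
qpos [-1.1150e-01  3.1080e-01  1.3588e+00 -4.0000e-04  1.4679e+00 -2.6660e-01]
joint_vel [ 0.8562  0.1118 -0.141  -0.0068  0.0279  0.8498]
tau [ -6.4674 -59.4252 -36.2635   0.1007   0.1008  -1.7895]
ee_pos [ 0.5726 -0.0274  0.2696]
eef_rot [3.1379e+00 1.4000e-03 1.7259e+00]
force [ 1.405   0.3357 -2.0882]
moment [ 0.0052 -0.0907 -0.0036]
grip_width 0.0354
```

Call:
servo_tool --pt "0.006 0.035 0 0 0 0 -1" --pt "0.013 0.07 0 0 0 0 -1" --pt "0.02 0.105 0 0 0 0 -1" --pt "0.025 0.125 -0.01 0 0 0 -1" --pt "0.025 0.1325 -0.02 0 0 0 -1" --pt "0.025 0.1325 -0.03 0 0 0 -1" --pt "0.025 0.1325 -0.037 0 0 0 -1" --pt "0.025 0.1325 -0.037 0 0 0 -1"

```text
time_s: 12.72
ee_pos: [0.5968, 0.1037, 0.2299]
eef_rot: [-3.141, 0.002, 1.725]
force: [0.0, 0.2, -3.2]
grip_width: 0.0355
```

```bash
python3 - <<'E'
from h import *
o=ctrl.get_obs(); print(np.round(o["ee_pos"],4),np.round(o["eef_rot"],4),np.round(o["joint_vel"],3))
p=cams.camera("side"); save(p,"s3",5,(210,100,330,210)); q=cams.camera("scene"); save(q,"sc3",5,(280,170,400,280))
E
```

```text
[0.5968 0.1037 0.2299] [-3.1414e+00  1.5000e-03  1.7248e+00] [-0.006 -0.021 -0.041  0.     0.033  0.004]
```

View pics/s3.png

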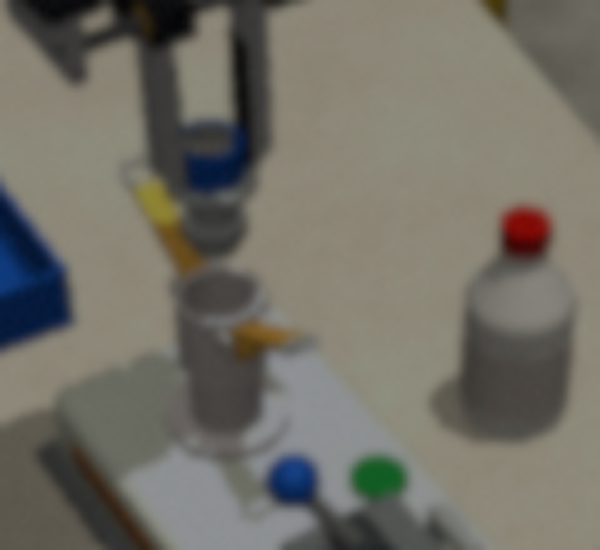

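View pics/sc3.png

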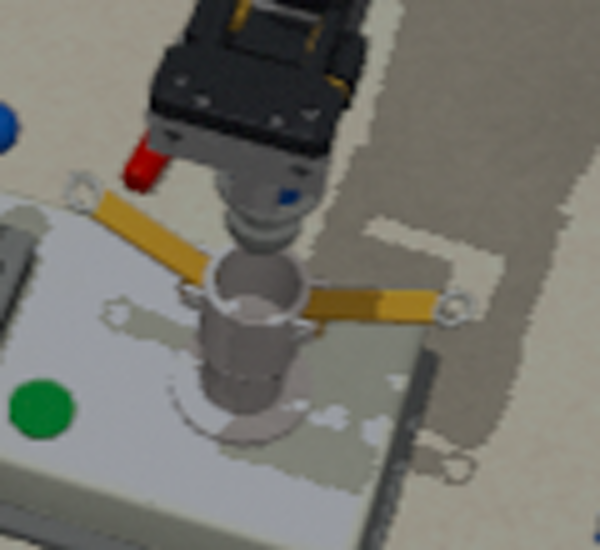

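Call:
servo_tool --pt "0.001 0.001 -0.01 0 0 0 -1" --pt "0.001 0.0015 -0.02 0 0 0 -1" --pt "0.001 0.0015 -0.03 0 0 0 -1" --pt "0.001 0.0015 -0.038 0 0 0 -1" --pt "0.001 0.0015 -0.045 0 0 0 -1" --pt "0.001 0.0015 -0.05 0 0 0 -1" --pt "0.001 0.0015 -0.055 0 0 0 -1" --pt "0.001 0.0015 -0.055 0 0 0 -1"

```text
time_s: 13.48
ee_pos: [0.5982, 0.1053, 0.1763]
eef_rot: [3.14, 0.001, 1.724]
force: [0.2, -0.1, -2.3]
grip_width: 0.0356
```

Call:
servo_tool --pt "0 0 -0.004 0 0 0 -1" --pt "0 0 -0.008 0 0 0 -1" --pt "0 0 -0.012 0 0 0 -1" --pt "0 0 -0.015 0 0 0 -1" --pt "0 0 -0.018 0 0 0 -1" --pt "0 0 -0.02 0 0 0 -1" --pt "0 0 -0.021 0 0 0 -1" --pt "0 0 -0.021 0 0 0 -1"

```text
time_s: 14.15
ee_pos: [0.5982, 0.1053, 0.1569]
eef_rot: [3.139, 0.002, 1.725]
force: [-7.9, -0.8, 10.5]
grip_width: 0.035
```

The filter bottomed: 10 N upward at TCP z 0.157, as predicted for home. Next I release, go up and look.

Call:
servo_tool --pt "-0.001 0 0 0 0 0 -1" --pt "-0.001 0 0 0 0 0 0.2" --pt "-0.001 0 0 0 0 0 0.3" --pt "-0.001 0 0 0 0 0 0.3" --pt "-0.001 0 0 0 0 0 0.3" --pt "-0.001 0 0.01 0 0 0 0.3" --pt "-0.001 0 0.03 0 0 0 0.3" --pt "-0.001 0 0.06 0 0 0 0.6"

```text
time_s: 14.82
ee_pos: [0.5964, 0.1051, 0.2161]
eef_rot: [-3.141, 0.002, 1.724]
force: [0.2, -0.7, -0.4]
grip_width: 0.0648
```

```bash
python3 - <<'E'
from h import *
p=cams.camera("side"); save(p,"s4",5,(210,100,330,210)); p,o=wr(); print(np.round(o["ee_pos"],4),np.round(o["eef_rot"],4)); save(p,"w8",1.4)
hsv=cv2.cvtColor(p["image"],cv2.COLOR_RGB2HSV)
b=((hsv[...,0]>95)&(hsv[...,0]<130)&(hsv[...,1]>110)).astype(np.uint8); b=cv2.morphologyEx(b,cv2.MORPH_CLOSE,np.ones((11,11)))
k,l,s,c=cv2.connectedComponentsWithStats(b)
for i in range(1,k):
    if s[i,4]>150:
        ct=cv2.findContours((l==i).astype(np.uint8),0,1)[0][0]; X=watz(p,ct[:,0,0],ct[:,0,1],0.175); print(s[i],cv2.minEnclosingCircle((X[:,:2]*1000).astype(np.float32)))
E
```

```text
[0.5985 0.1054 0.2242] [3.1323e+00 1.9000e-03 1.7245e+00]
[ 155    0  113   34 3353] ((524.5164794921875, 253.4866943359375), 42.56156921386719)
[255 198  46  45 659] ((595.742431640625, 106.94844055175781), 17.772205352783203)
```

View pics/s4.png

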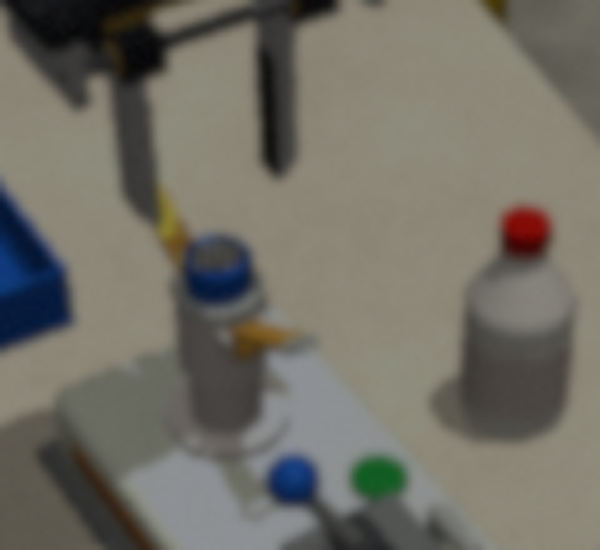

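View pics/w8.png

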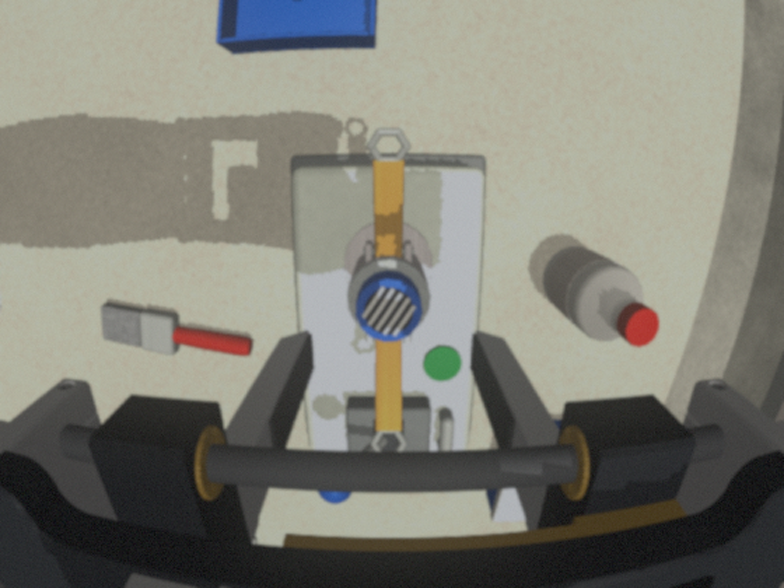

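The filter is seated: the hub is at the height expected for home, centred on the port. Next I turn the jaws onto the station's y axis, fully open.

Call:
servo_tool --pt "0 0 0.01 0 0 -0.1 1" --pt "0 0 0.01 0 0 -0.2 1" --pt "0 0 0.01 0 0 -0.32 1" --pt "0 0 0.01 0 0 -0.44 1" --pt "0 0 0.01 0 0 -0.56 1" --pt "0 0 0.01 0 0 -0.68 1" --pt "0 0 0.01 0 0 -0.8 1" --pt "0 0 0.01 0 0 -0.9 1"

```text
time_s: 15.58
ee_pos: [0.5988, 0.1055, 0.2325]
eef_rot: [3.131, 0.002, 0.818]
force: [0.1, -0.7, 0.6]
grip_width: 0.0938
```

```bash
python3 - <<'E'
from h import *
o=ctrl.get_obs(); print(np.round(o["ee_pos"],4),np.round(o["eef_rot"],4),np.round(o["qpos"],3), o["grip_width"])
E
```

```text
[0.5988 0.1055 0.2325] [3.1311e+00 1.9000e-03 8.1830e-01] [ 0.118  0.41   1.31  -0.009  1.416  0.872] 0.09378182161985288
```

Call:
servo_tool --pt "0 0 0 0 0 -0.1 1" --pt "-0.001 0 0 0 0 -0.2 1" --pt "-0.001 0 0 0 0 -0.32 1" --pt "-0.001 0 0 0 0 -0.44 1" --pt "-0.001 0 0 0 0 -0.56 1" --pt "-0.001 0 0 0 0 -0.665 1" --pt "-0.001 0 0 0 0 -0.665 1" --pt "-0.001 0 0 0 0 -0.665 1"

```text
time_s: 16.25
ee_pos: [0.5978, 0.1055, 0.2326]
eef_rot: [3.131, 0.002, 0.157]
force: [-0.4, -0.4, -0.1]
grip_width: 0.0939
```

```bash
python3 - <<'E'
from h import *
p,o=wr(); print(np.round(o["ee_pos"],4),np.round(o["eef_rot"],4)); save(p,"w9",1.4)
hsv=cv2.cvtColor(p["image"],cv2.COLOR_RGB2HSV)
b=((hsv[...,0]>95)&(hsv[...,0]<130)&(hsv[...,1]>110)).astype(np.uint8); b=cv2.morphologyEx(b,cv2.MORPH_CLOSE,np.ones((11,11)))
k,l,s,c=cv2.connectedComponentsWithStats(b)
for i in range(1,k):
    if s[i,4]>150:
        ct=cv2.findContours((l==i).astype(np.uint8),0,1)[0][0]; X=watz(p,ct[:,0,0],ct[:,0,1],0.175); print(s[i],cv2.minEnclosingCircle((X[:,:2]*1000).astype(np.float32)))
E
```

```text
[0.5978 0.1055 0.2326] [3.1312e+00 1.9000e-03 1.5660e-01]
[  55  190   98   95 6189] ((553.261474609375, 259.9698791503906), 57.82045364379883)
[255 197  45  44 628] ((597.11865234375, 106.76842498779297), 17.82502555847168)
[416 240  22  24 413] ((587.0590209960938, -26.636024475097656), 11.830368995666504)
```

View pics/w9.png

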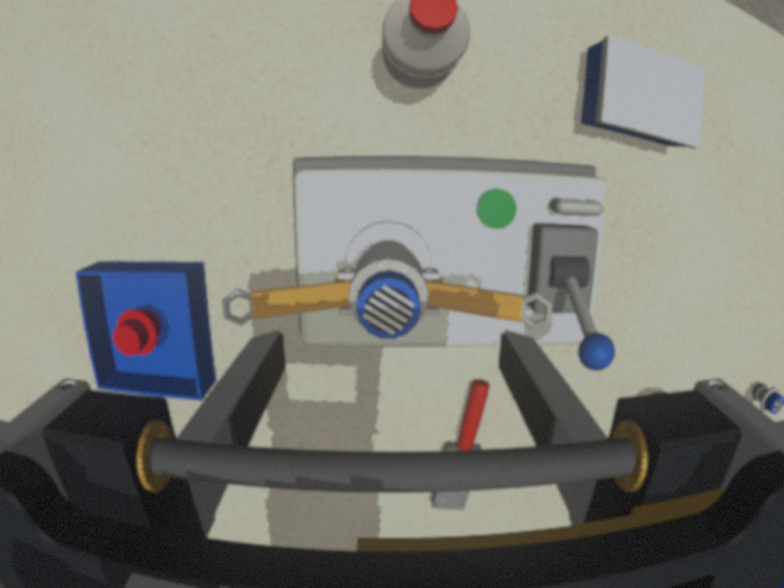

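Call:
servo_tool --pt "0 0.0005 -0.01 0.01 0.0015 0 1" --pt "0 0.0005 -0.02 0.01 0.0015 0 1" --pt "-0.001 0.0005 -0.03 0.01 0.0015 0 1" --pt "-0.001 0.0005 -0.04 0.01 0.0015 0 1" --pt "-0.001 0.0005 -0.05 0.01 0.0015 0 1" --pt "-0.001 0.0005 -0.055 0.01 0.0015 0 1" --pt "-0.001 0.0005 -0.06 0.01 0.0015 0 1" --pt "-0.001 0.0005 -0.065 0.01 0.0015 0 1"

```text
time_s: 16.97
ee_pos: [0.5969, 0.106, 0.1672]
eef_rot: [3.141, 0.002, 0.157]
force: [0.9, -0.4, -0.1]
grip_width: 0.0939
```

Call:
servo_tool --pt "0 0 -0.004 0 0 0 1" --pt "0 0 -0.008 0 0 0 1" --pt "0 0 -0.012 0 0 0 1" --pt "0 0 -0.016 0 0 0 1" --pt "0 0 -0.02 0 0 0 1" --pt "0 0 -0.023 0 0 0 1" --pt "0 0 -0.026 0 0 0 1" --pt "0 0 -0.028 0 0 0 1"

```text
time_s: 17.63
ee_pos: [0.5974, 0.1061, 0.1398]
eef_rot: [3.141, -0.0, 0.157]
force: [-0.0, -0.4, 5.6]
grip_width: 0.0938
```

```bash
python3 - <<'E'
from h import *
p,o=wr(); print(np.round(o["ee_pos"],4),np.round(o["eef_rot"],4)); save(p,"w10",1.4)
q=cams.camera("scene"); save(q,"sc5",5,(260,170,400,280))
E
```

```text
[0.5974 0.1061 0.1398] [ 3.1413e+00 -3.0000e-04  1.5730e-01]
```

View pics/w10.png

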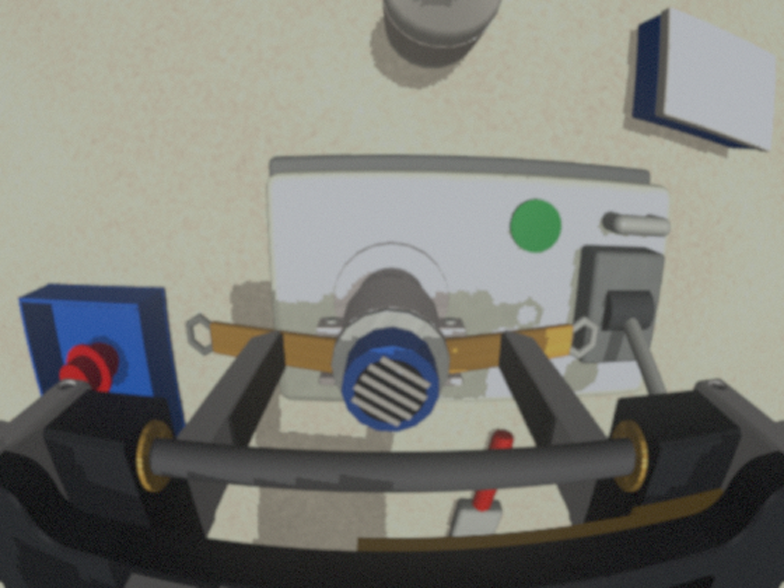

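View pics/sc5.png

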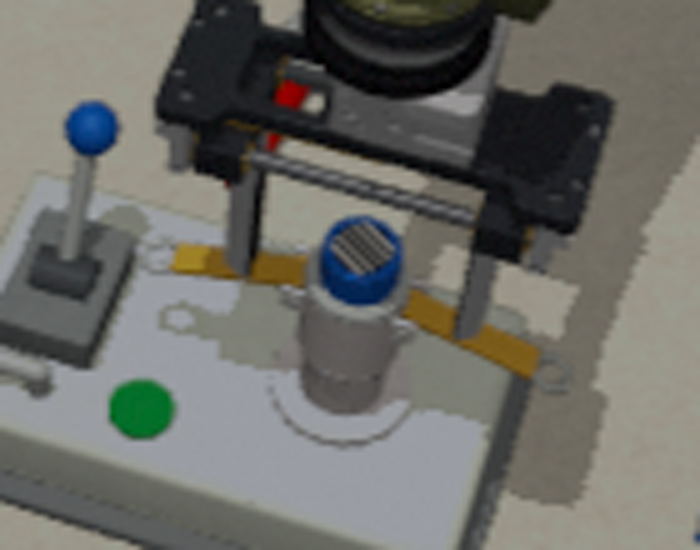

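Both arms are level at the same angle, at (205,262) and (490,335) in the scene crop. I carry on down.

Call:
servo_tool --pt "0 0 -0.004 0 0 0 1" --pt "0 0 -0.008 0 0 0 1" --pt "0 0 -0.012 0 0 0 1" --pt "0 0 -0.016 0 0 0 1" --pt "0 0 -0.02 0 0 0 1" --pt "0 0 -0.024 0 0 0 1" --pt "0 0 -0.027 0 0 0 1" --pt "0 0 -0.03 0 0 0 1"

```text
time_s: 18.4
ee_pos: [0.5972, 0.1061, 0.1092]
eef_rot: [3.141, 0.001, 0.157]
force: [0.0, -0.1, 3.0]
grip_width: 0.0939
```

```bash
python3 - <<'E'
from h import *
q=cams.camera("scene"); save(q,"sc6",5,(260,170,400,280)); p=cams.camera("side"); save(p,"s6",5,(210,100,330,210))
E
```

```text
(no output)
```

View pics/sc6.png

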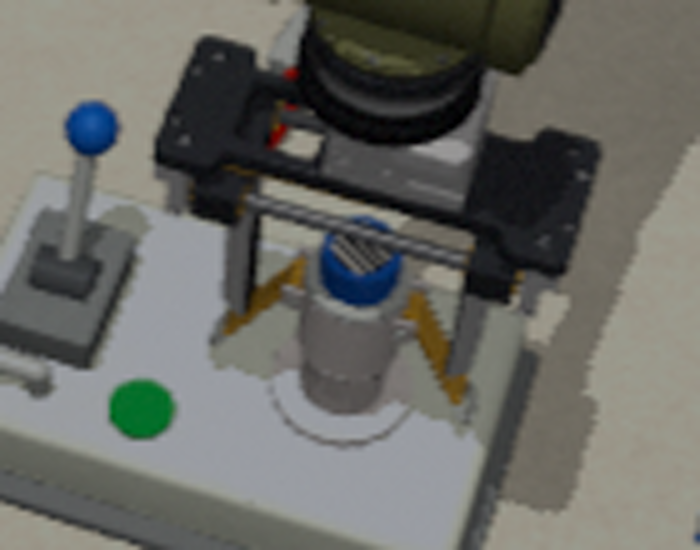

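View pics/s6.png

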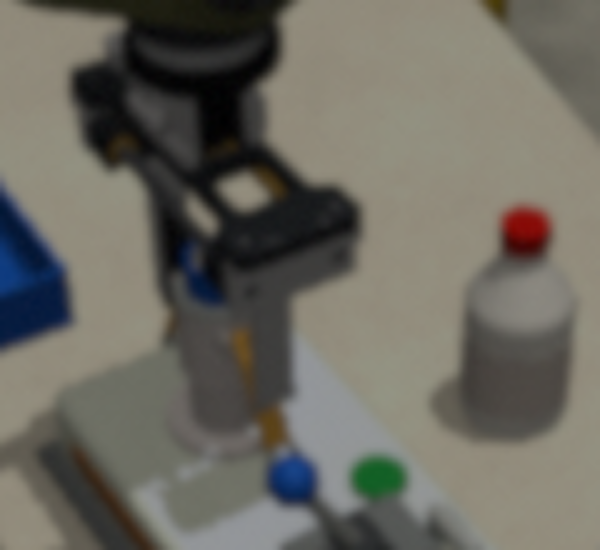

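Call:
servo_tool --pt "0 0 -0.004 0 0 0 1" --pt "0 0 -0.008 0 0 0 1" --pt "0 0 -0.012 0 0 0 1" --pt "0 0 -0.015 0 0 0 0.9" --pt "0 0 -0.016 0 0 0 0.8" --pt "0 0 -0.016 0 0 0 0.7" --pt "0 0 -0.016 0 0 0 0.6" --pt "0 0 -0.016 0 0 0 0.5" --newtons 20

```text
time_s: 19.17
ee_pos: [0.5968, 0.106, 0.0925]
eef_rot: [3.141, 0.002, 0.157]
force: [-0.8, -0.8, -2.4]
grip_width: 0.0721
```

Call:
servo_tool --pt "0 0 0 0 0 0 0.4" --pt "0 0 0 0 0 0 0.35" --pt "0 0 0 0 0 0 0.3" --pt "0 0 0 0 0 0 0.25" --pt "0 0 0 0 0 0 0.2" --pt "0 0 0 0 0 0 0.2" --pt "0 0 0 0 0 0 0.2" --pt "0 0 0 0 0 0 0.2"

```text
time_s: 19.83
ee_pos: [0.5966, 0.1065, 0.0924]
eef_rot: [-3.141, 0.002, 0.157]
force: [-1.1, 5.6, -3.9]
grip_width: 0.0628
```

Call:
servo_tool --pt "0 0 0 0 0 0 0.7" --pt "0 0 0 0 0 0 0.7" --pt "0 0 0 0 0 0 0.7" --pt "0 0 0.02 0 0 0 0.7" --pt "0 0 0.04 0 0 0 0.7" --pt "0 0 0.07 0 0 0 0.7" --pt "0 0 0.1 0 0 0 0.7" --pt "0 0 0.12 0 0 0 0.7"

```text
time_s: 20.5
ee_pos: [0.5971, 0.1063, 0.2157]
eef_rot: [-3.142, -0.001, 0.157]
force: [-0.1, -0.6, 0.7]
grip_width: 0.0798
```

```bash
python3 - <<'E'
from h import *
q=cams.camera("scene"); save(q,"sc7",5,(260,170,400,280)); p=cams.camera("side"); save(p,"s7",5,(210,100,330,210))
X=cloud(q);hsv=cv2.cvtColor(q["image"],cv2.COLOR_RGB2HSV); m=(hsv[...,0]>95)&(hsv[...,0]<130)&(hsv[...,1]>120)&(X[...,2]>.13)&(X[...,1]<0); P=X[m];print(len(P),P.min(0),P.max(0))
# brass pixel check in station frame
R=np.array([[np.cos(.152),np.sin(.152)],[-np.sin(.152),np.cos(.152)]])
for pp in (q,p):
    X=cloud(pp); hsv=cv2.cvtColor(pp["image"],cv2.COLOR_RGB2HSV); m=(hsv[...,0]>12)&(hsv[...,0]<30)&(hsv[...,1]>110)&(abs(X[...,0]-.6)<.12)&(abs(X[...,1]-.105)<.12)&(X[...,2]>.062)
    P=X[m]; L=(P[:,:2]-[.5975,.106])@R.T; 
    for s in(1,-1):
        k=L[:,1]*s>10e-3; 
        if k.any(): print(s,k.sum(),np.round(np.percentile(L[k,1],[5,50,95]),3),np.round(np.percentile(P[k,2],[5,95]),3))
E
```

```text
80 [ 0.5764493  -0.05081084  0.14530728] [ 0.59543187 -0.02704989  0.16594673]
1 145 [0.015 0.027 0.061] [0.102 0.528]
-1 185 [-0.052 -0.032 -0.017] [0.105 0.527]
1 71 [0.036 0.041 0.044] [0.331 0.53 ]
-1 379 [-0.056 -0.053 -0.027] [0.102 0.529]
```

View pics/sc7.png

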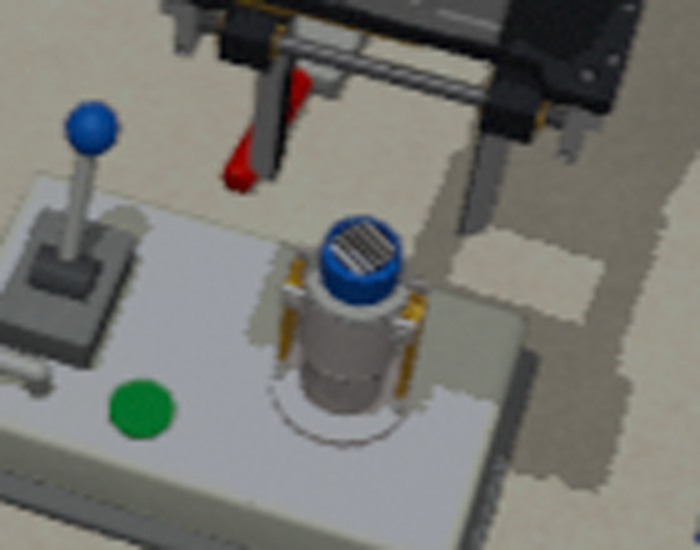

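View pics/s7.png

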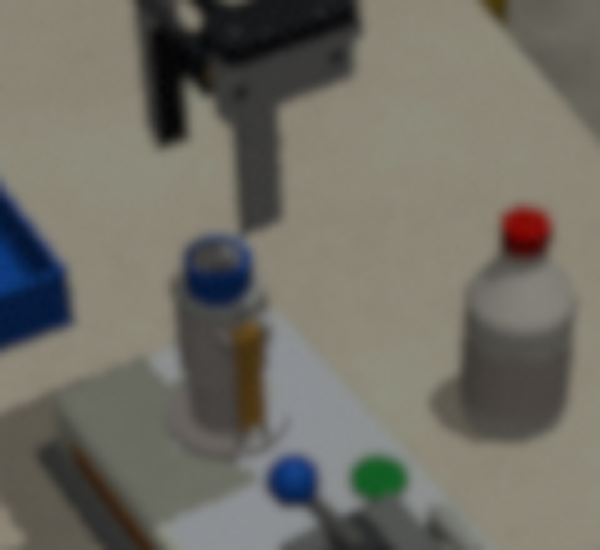

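Both arms hang flush, at (290,315) and (405,345) in the scene crop. Next comes the valve: I close the gripper and come down on the robot side of the ball.

Call:
servo_tool --pt "-0.01 -0.02 0.005 0 0 0 -1" --pt "-0.02 -0.05 0.005 0 0 0 -1" --pt "-0.03 -0.08 0.005 0 0 0 -1" --pt "-0.042 -0.115 0.005 0 0 0 -1" --pt "-0.052 -0.145 0.005 0 0 0 -1" --pt "-0.052 -0.15 0 0 0 0 -1" --pt "-0.052 -0.15 0 0 0 0 -1" --pt "-0.052 -0.15 0 0 0 0 -1"

```text
time_s: 21.27
ee_pos: [0.5459, -0.0433, 0.2159]
eef_rot: [-3.141, -0.004, 0.157]
force: [0.0, 0.1, 0.6]
grip_width: 0.0302
```

Call:
servo_tool --pt "0 0 -0.02 0 0 0 -1" --pt "0 0 -0.04 0 0 0 -1" --pt "0 0 -0.06 0 0 0 -1" --pt "0 0 -0.07 0 0 0 -1" --pt "0 0 -0.08 0 0 0 -1" --pt "0 0 -0.08 0 0 0 -1" --pt "0 0 -0.08 0 0 0 -1" --pt "0 0 -0.08 0 0 0 -1"

```text
time_s: 21.93
ee_pos: [0.5464, -0.0432, 0.1369]
eef_rot: [3.141, -0.005, 0.157]
force: [0.6, -0.5, 1.0]
grip_width: 0.0008
```

```bash
python3 - <<'E'
from h import *
q=cams.camera("scene"); save(q,"sc8",5,(240,150,380,270)); p,o=wr(); save(p,"w11",1.4); print(np.round(o["ee_pos"],4),np.round(o["eef_rot"],4))
E
```

```text
[ 0.5464 -0.0433  0.137 ] [ 3.1414 -0.0051  0.1568]
```

View pics/sc8.png

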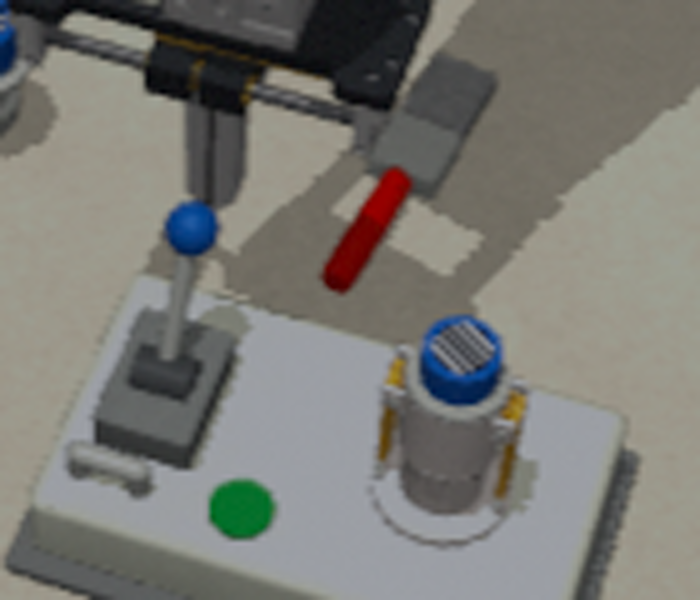

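View pics/w11.png

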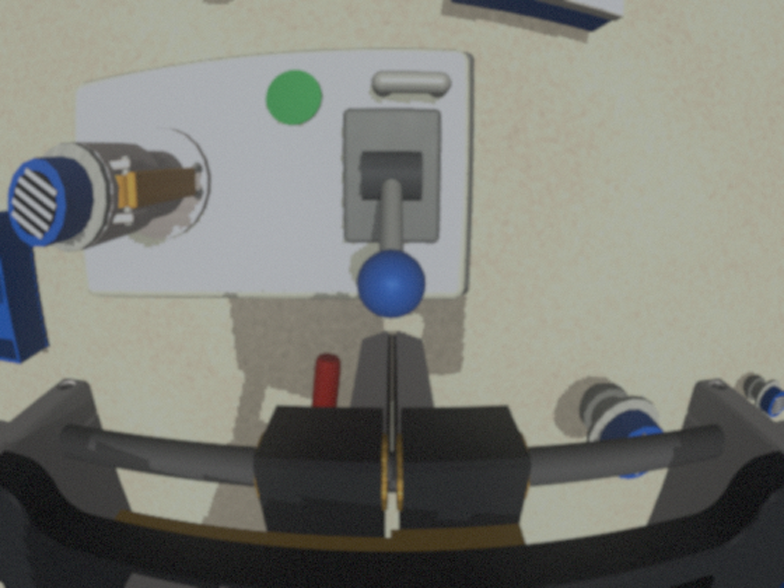

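Call:
servo_tool --pt "0.008 0.001 0 0 0 0 -1" --pt "0.016 0.0025 0 0 0 0 -1" --pt "0.024 0.0035 0 0 0 0 -1" --pt "0.032 0.005 0 0 0 0 -1" --pt "0.04 0.006 0 0 0 0 -1" --pt "0.048 0.0075 0 0 0 0 -1" --pt "0.056 0.0085 0 0 0 0 -1" --pt "0.064 0.01 0 0 0 0 -1"

```text
time_s: 22.7
ee_pos: [0.6112, -0.0332, 0.1367]
eef_rot: [3.141, -0.005, 0.157]
force: [-0.8, -0.9, 1.1]
grip_width: 0.0006
```

Call:
servo_tool --pt "0.005 0.001 0 0 0 0 -1" --pt "0.009 0.0015 0 0 0 0 -1" --pt "0.013 0.002 0 0 0 0 -1" --pt "0.016 0.0025 0 0 0 0 -1" --pt "0.019 0.003 0 0 0 0 -1" --pt "0.022 0.0035 0 0 0 0 -1" --pt "0.024 0.0035 0 0 0 0 -1" --pt "0.026 0.004 0 0 0 0 -1"

```text
time_s: 23.37
ee_pos: [0.6352, -0.0294, 0.1365]
eef_rot: [-3.141, 0.001, 0.157]
force: [-31.6, -4.2, 11.4]
grip_width: 0.0003
```

Force rose to 32 N, so the lever is against its stop. I back off and check.

Call:
servo_tool --pt "-0.01 -0.0015 0 0 0 0 -1" --pt "-0.03 -0.0045 0 0 0 0 -1" --pt "-0.05 -0.0075 0.01 0 0 0 -1" --pt "-0.075 -0.011 0.04 0 0 0 -1" --pt "-0.09 -0.013 0.08 0 0 0 -1" --pt "-0.1 -0.015 0.12 0 0 0 -1" --pt "-0.11 -0.016 0.15 0 0 0 -1" --pt "-0.11 -0.016 0.16 0 0 0 -1"

```text
time_s: 24.03
ee_pos: [0.5252, -0.0458, 0.3024]
eef_rot: [3.14, -0.006, 0.156]
force: [0.1, 0.0, 0.3]
grip_width: 0.0005
```

```bash
python3 - <<'E'
from h import *
q=cams.camera("scene"); save(q,"sc9",4,(240,150,480,300)); p=cams.camera("side"); save(p,"s9",4,(140,100,340,250))
R=np.array([[np.cos(.152),np.sin(.152)],[-np.sin(.152),np.cos(.152)]])
for n,pp in (("scene",q),("side",p)):
    X=cloud(pp);hsv=cv2.cvtColor(pp["image"],cv2.COLOR_RGB2HSV); m=(hsv[...,0]>95)&(hsv[...,0]<130)&(hsv[...,1]>120)&(X[...,2]>.13)&(X[...,2]<.19)&(X[...,0]>.5)
    k,l,s,c=cv2.connectedComponentsWithStats(m.astype(np.uint8))
    for i in range(1,k):
        if s[i,4]>8: P=X[l==i]; mid=(P.min(0)+P.max(0))/2; print(n,s[i,4],np.round(mid,4),"station-frame rel port",np.round(R@(mid[:2]-[.5975,.106]),4),np.round(P[:,2].max(),4))
o=st()
E
```

```text
scene 139 [0.5998 0.1038 0.1656] station-frame rel port [ 0.002  -0.0025] 0.1781
scene 97 [ 0.6605 -0.0264  0.1562] station-frame rel port [ 0.0422 -0.1404] 0.1661
side 62 [0.5953 0.093  0.1693] station-frame rel port [-0.0041 -0.0125] 0.177
side 57 [ 0.6563 -0.0315  0.1596] station-frame rel port [ 0.0373 -0.1448] 0.1661
time_s 24.1333
qpos [-1.5600e-01  1.9340e-01  1.4387e+00  2.0000e-04  1.5064e+00  1.2584e+00]
joint_vel [ 0.0022  0.0564  0.0619  0.     -0.0387  0.0009]
tau [-1.55900e-01 -5.21710e+01 -3.94711e+01  3.02000e-02  6.43100e-01
 -2.44000e-02]
ee_pos [ 0.5258 -0.0456  0.2986]
eef_rot [ 3.1408e+00 -2.9000e-03  1.5650e-01]
force [ 0.3641  1.1879 -0.6656]
moment [ 0.0524 -0.0021 -0.0385]
grip_width 0.0004
```

View pics/sc9.png

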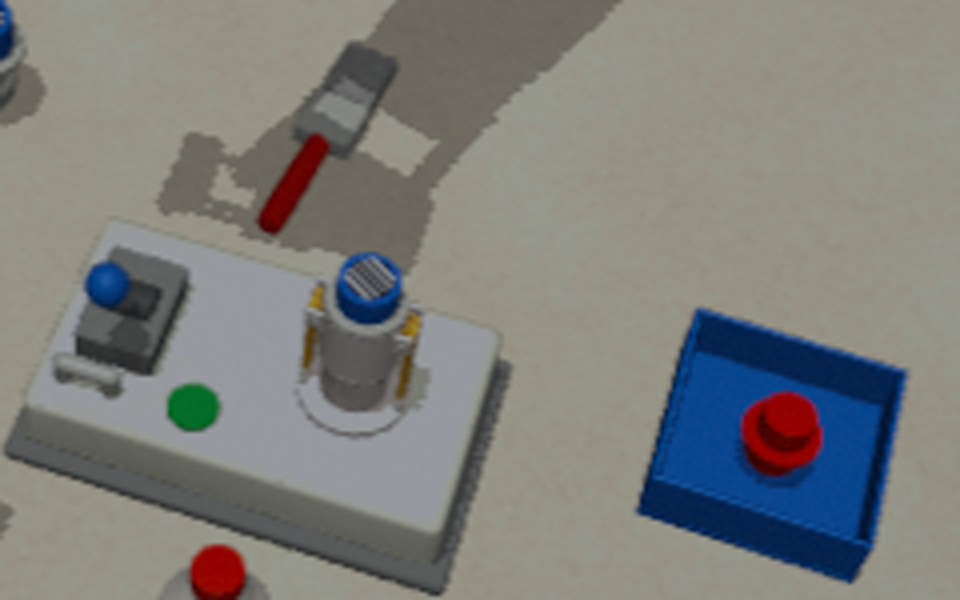

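View pics/s9.png

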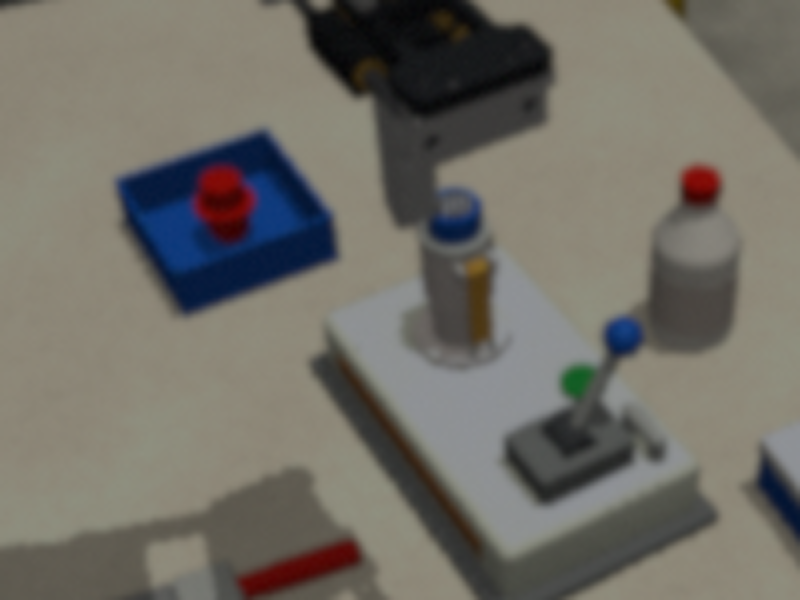

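```bash
python3 -c "
from h import *
print(hand_in())"
```

```text
the job is handed in; nothing more can be done
None
```

The job is done and handed in at about 24 s of robot time; the hand-in reports no verdict.

1. **Plug:** I lifted the red dust plug out of the port and released it in the blue bin. It dropped about 20 mm and stands upright near the bin's centre.
2. **Filter:** I picked the middle-sized filter (hub radius measured at 17.5–17.8 mm) and stood it in the port. It seated with about 10 N upward force at the height expected for fully home. A sideways force of about 8 N at seating was gone after I let go.
3. **Cam arms:** I swung both down together with the open gripper. Closing on them stopped at 62.8 mm across, against 63 mm for flush.
4. **Valve:** I pushed the lever over until it hit its stop at about 32 N.

**Last checks:**
- The final pictures show both arms flush, the filter upright in the port, the plug in the bin and the gripper clear of everything.
- The valve ball's position puts the lever at about 1.0 rad.
- The camera positions disagree by a few mm (the scene and wrist cameras put the port's x at 0.596 to 0.601 m). The last side-camera reading of the filter hub was about 12 mm off because the view was partly blocked, so I didn't use it.
- The bottle and brush look unmoved and the gripper never went near the slide box, but I did not measure any of the three after the job.

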